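Cull the twisted box sides and close the box with the flat one

TASK

The box on the bench needs its last side; of the two finger-jointed sides lying about, one has twisted. Taking them one at a time, lay each side on the granite plate, let go and press down on its corners to see whether it rocks, and put it away before checking the other: the one that rocks goes into the black offcut bin, and the flat one goes onto the box, lowered level so that all its fingers enter their slots and it sits fully home. Check both, and do not disturb the other things on the bench.

Things in the scene. Friction and masses are not known exactly. Their poses are not given: they have to be found in the camera images.
- side_1_mid (a point): one of two look-alike pale wood box sides, 150 (x) x 60 (y) x 12 mm, about 0.075 kg, lying on the bench; the point is its centre, 6 mm above its underside. One of the two is flat and rests solidly; in the other, one corner stands 4.5 mm above the plane of the other three: it looks level at rest and tips by about 0.07 rad when that corner is pressed with 1 to 5 N.
- side_2_mid (a point): one of two look-alike pale wood box sides, 150 (x) x 60 (y) x 12 mm, about 0.075 kg, lying on the bench; the point is its centre, 6 mm above its underside. Each end of both sides has four fingers about 8 mm wide and three notches 9.8 mm wide (y centres 0, +-17.1 mm), 13 mm deep, right through the thickness. Either end and either face fits the box. Neither name nor place tells which is flat.
- plate_top (a point): centre of the top face of the dark granite surface plate, 50 mm above the bench: 200 mm (x) by 300 mm (y), fixed, dead flat, empty at the start.
- plate: the same granite surface plate (50 mm high on rubber feet); origin under its centre, on the bench, same axes.
- box_seat (a point): where the centre of the missing side comes when fully home (its top flush with the tine tops), 116 mm above the bench, x along its length, z up. Each end board of the box has three upright tines (y = 0, +-17.1 mm, 7.4 mm wide, 12 mm high, eased corners, tops 122 mm above the bench) for the notches of a side lowered level from above; play 1.2 mm each way.
- box: pale wood box, 150 (x) x 60 (y) mm, lying on its first side on a plywood board 230 x 130 x 12 mm, open upwards: two end boards 12 mm thick stand up at x = -75..-63 and 63..75 mm, nothing between them above 24 mm. Wooden stops round its foot reach 42 mm. All fixed; origin under its centre, on the bench.
- bin_floor (a point): centre of the floor (6 mm above the bench) of the black open offcut bin: outside 230 mm (x) x 160 mm (y), 90 mm high, walls 6 mm, fixed; a few 8 mm offcuts lie on its floor.
- bin: the same bin; origin under its centre, on the bench.
- glue: upright white glue bottle, 58 mm across, 190 mm high; origin under its centre. Bystander.
- oil_tin: upright steel tin, 76 mm across, 120 mm high; origin under its centre. Bystander.
- tape_measure: tape measure, 80 x 40 mm, 65 mm high; origin under its centre. Bystander.
- sanding_block: cork sanding block, 112 x 66 mm, 32 mm high; origin under its centre. Bystander.
- box_corner_1: fixed part of the box: floor of the outermost finger slot of one end board (at x = -69, y = -26 mm on the box), 110 mm above the bench, on which one corner of a side bears; its origin and axes are those of the box.
- box_corner_2: fixed part of the box: floor of the outermost finger slot of one end board (at x = -69, y = +26 mm on the box), 110 mm above the bench, on which one corner of a side bears; its origin and axes are those of the box.
- box_corner_3: fixed part of the box: floor of the outermost finger slot of one end board (at x = +69, y = -26 mm on the box), 110 mm above the bench, on which one corner of a side bears; its origin and axes are those of the box.
- box_corner_4: fixed part of the box: floor of the outermost finger slot of one end board (at x = +69, y = +26 mm on the box), 110 mm above the bench, on which one corner of a side bears; its origin and axes are those of the box.
There are look-alikes about, which are no part of the job. What is shaped like the part that bears side_1_mid but grey is not meant.

How it is judged (in metres and radians):
On the way, in this order (a step that is already met when the one before it is completed fails the run):
1. a side lies on the granite plate and is pressed down near an end or corner (((contact force between side_1 and plate above 0.3 N and contact force between the fingers and side_1 above 0.7 N and horizontal distance between the grasp point and side_1_mid above 0.035 m and angle between side_1_mid's own z axis and vertical below 0.2 rad and x of side_1_mid in the frame of plate_top between -0.1 and 0.1 m and y of side_1_mid in the frame of plate_top between -0.15 and 0.15 m) or (contact force between side_2 and plate above 0.3 N and contact force between the fingers and side_2 above 0.7 N and horizontal distance between the grasp point and side_2_mid above 0.035 m and angle between side_2_mid's own z axis and vertical below 0.2 rad and x of side_2_mid in the frame of plate_top between -0.1 and 0.1 m and y of side_2_mid in the frame of plate_top between -0.15 and 0.15 m))), for 0.05 s.
2. one side is put away (in the bin, or home on the box bearing on all four corners) and let go ((((horizontal distance between side_1_mid and box_seat below 0.005 m and z of side_1_mid in the frame of box_seat between -0.003 and 0.003 m and angle between the x axis of side_1_mid and the x axis of box_seat, either way round below 0.05 rad and contact force between side_1 and box_corner_1 above 0.01 N and contact force between side_1 and box_corner_2 above 0.01 N and contact force between side_1 and box_corner_3 above 0.01 N and contact force between side_1 and box_corner_4 above 0.01 N and contact force between the fingers and side_1 below 0.1 N) or (x of side_1_mid in the frame of bin_floor between -0.11 and 0.11 m and y of side_1_mid in the frame of bin_floor between -0.075 and 0.075 m and z of side_1_mid in the frame of bin_floor below 0.06 m and contact force between the fingers and side_1 below 0.1 N)) or ((horizontal distance between side_2_mid and box_seat below 0.005 m and z of side_2_mid in the frame of box_seat between -0.003 and 0.003 m and angle between the x axis of side_2_mid and the x axis of box_seat, either way round below 0.05 rad and contact force between side_2 and box_corner_1 above 0.01 N and contact force between side_2 and box_corner_2 above 0.01 N and contact force between side_2 and box_corner_3 above 0.01 N and contact force between side_2 and box_corner_4 above 0.01 N and contact force between the fingers and side_2 below 0.1 N) or (x of side_2_mid in the frame of bin_floor between -0.11 and 0.11 m and y of side_2_mid in the frame of bin_floor between -0.075 and 0.075 m and z of side_2_mid in the frame of bin_floor below 0.06 m and contact force between the fingers and side_2 below 0.1 N)))), for 0.1 s.
3. with one put away, the other side is pressed on the plate (((contact force between side_1 and plate above 0.3 N and contact force between the fingers and side_1 above 0.7 N and horizontal distance between the grasp point and side_1_mid above 0.035 m and angle between side_1_mid's own z axis and vertical below 0.2 rad and x of side_1_mid in the frame of plate_top between -0.1 and 0.1 m and y of side_1_mid in the frame of plate_top between -0.15 and 0.15 m) or (contact force between side_2 and plate above 0.3 N and contact force between the fingers and side_2 above 0.7 N and horizontal distance between the grasp point and side_2_mid above 0.035 m and angle between side_2_mid's own z axis and vertical below 0.2 rad and x of side_2_mid in the frame of plate_top between -0.1 and 0.1 m and y of side_2_mid in the frame of plate_top between -0.15 and 0.15 m)) and (((horizontal distance between side_1_mid and box_seat below 0.005 m and z of side_1_mid in the frame of box_seat between -0.003 and 0.003 m and angle between the x axis of side_1_mid and the x axis of box_seat, either way round below 0.05 rad and contact force between side_1 and box_corner_1 above 0.01 N and contact force between side_1 and box_corner_2 above 0.01 N and contact force between side_1 and box_corner_3 above 0.01 N and contact force between side_1 and box_corner_4 above 0.01 N and contact force between the fingers and side_1 below 0.1 N) or (x of side_1_mid in the frame of bin_floor between -0.11 and 0.11 m and y of side_1_mid in the frame of bin_floor between -0.075 and 0.075 m and z of side_1_mid in the frame of bin_floor below 0.06 m and contact force between the fingers and side_1 below 0.1 N)) or ((horizontal distance between side_2_mid and box_seat below 0.005 m and z of side_2_mid in the frame of box_seat between -0.003 and 0.003 m and angle between the x axis of side_2_mid and the x axis of box_seat, either way round below 0.05 rad and contact force between side_2 and box_corner_1 above 0.01 N and contact force between side_2 and box_corner_2 above 0.01 N and contact force between side_2 and box_corner_3 above 0.01 N and contact force between side_2 and box_corner_4 above 0.01 N and contact force between the fingers and side_2 below 0.1 N) or (x of side_2_mid in the frame of bin_floor between -0.11 and 0.11 m and y of side_2_mid in the frame of bin_floor between -0.075 and 0.075 m and z of side_2_mid in the frame of bin_floor below 0.06 m and contact force between the fingers and side_2 below 0.1 N)))), for 0.05 s.
At the end, for the whole second after the job is handed in: one side is home on the box (within 5 mm sideways, 3 mm in height and 0.05 rad of its seat) and bears on all four corners, as only the flat one can; the other lies in the offcut bin (centre inside its walls, under 60 mm above its floor); both are let go and at rest ((((horizontal distance between side_1_mid and box_seat below 0.005 m and z of side_1_mid in the frame of box_seat between -0.003 and 0.003 m and angle between the x axis of side_1_mid and the x axis of box_seat, either way round below 0.05 rad and contact force between side_1 and box_corner_1 above 0.01 N and contact force between side_1 and box_corner_2 above 0.01 N and contact force between side_1 and box_corner_3 above 0.01 N and contact force between side_1 and box_corner_4 above 0.01 N and contact force between the fingers and side_1 below 0.1 N) and (x of side_2_mid in the frame of bin_floor between -0.11 and 0.11 m and y of side_2_mid in the frame of bin_floor between -0.075 and 0.075 m and z of side_2_mid in the frame of bin_floor below 0.06 m and contact force between the fingers and side_2 below 0.1 N)) or ((horizontal distance between side_2_mid and box_seat below 0.005 m and z of side_2_mid in the frame of box_seat between -0.003 and 0.003 m and angle between the x axis of side_2_mid and the x axis of box_seat, either way round below 0.05 rad and contact force between side_2 and box_corner_1 above 0.01 N and contact force between side_2 and box_corner_2 above 0.01 N and contact force between side_2 and box_corner_3 above 0.01 N and contact force between side_2 and box_corner_4 above 0.01 N and contact force between the fingers and side_2 below 0.1 N) and (x of side_1_mid in the frame of bin_floor between -0.11 and 0.11 m and y of side_1_mid in the frame of bin_floor between -0.075 and 0.075 m and z of side_1_mid in the frame of bin_floor below 0.06 m and contact force between the fingers and side_1 below 0.1 N))) and linear speed of each of side_1, side_2 below 0.01 m/s and angular speed of each of side_1, side_2 below 0.1 rad/s); the robot touches nothing.
It fails at once if a bystander is pushed more than 30 mm or knocked over (distance of any of glue, oil_tin, tape_measure, sanding_block from where it was at the start of the episode above 0.03 m or angle between any of glue, oil_tin, tape_measure, sanding_block's own z axis and vertical above 0.5 rad).
It also fails if it takes over 72 s, if anything falls off the work surface, if the arm or the gripper's body presses on something with over 40 N, if the wrist force passes 120 N, or if a joint passes its speed limit or range.

ROBOT

A 7-joint arm with a two-finger parallel gripper is mounted at the origin on the work surface. World frame = base frame: x ahead of the robot, y to its left, z up, the work surface at z = 0. Lengths are in mm, angles in rad, forces in N, time in s.
With the tool pointing down it reaches from about 400 to 850 mm from the base axis. Payload 4.5 kg.
Tool frame: the origin (TCP) lies between the finger pads; the fingertips stand 17 mm ahead of it and the grasp point (between the pads) lies 2 mm behind it; z points along the fingers, y is the line along which they close (so a half turn about z gives the same grasp; the last joint's range is limited). The gripper opens to 85 mm and grips with 20 to 120 N. Pads are 22 mm wide; open, the fingers measure 114 mm over their backs; the gripper's body (76 mm by 85 mm) begins 54 mm behind the grasp point. The pads swing forward as they close: fully open they stand 13 mm farther back than shut.
Start: joints at [1.353, 0.689, -0.195, 1.565, 0.157, 0.902, -0.215], TCP at [155.745, -605.307, 248.317] pointing down, gripper open.
Joint ranges: [-3.01, 3.01], [-0.46, 2.08], [-1.47, 1.51], [0.13, 2.56], [-1, 4.14], [0.04, 2.09], [-2.66, 2.66]. Speed limits (rad/s): [2.57, 2.57, 3.14, 3.14, 3.14, 3.14, 3.14].

INTERFACE

Orientations are given as a 3x3 rotation matrix whose columns are the frame's x, y, z axes.
In Python, from plant import movep, line_to, movej, move_gripper, pause, solve_ik, get_obs, read_camera, camera_info, Unreachable, close_job gives the robot as it stands. Calls block until the motion is done:
- movep(position, orientation): joint-space move of the TCP to a pose.
- line_to(position, rotation=None, speed=150, max_force=None): straight line of the TCP; rotation=None keeps the orientation; speed is the mean speed in mm/s. With max_force (N) it stops when the force on the tool has changed by that much, and returns True; else False.
- movej(angles): joint-space move.
- move_gripper(opening, effort=None): opening from 0.0 (shut) to 1.0 (fully open); effort is the grip in N (None keeps the last); returns when the fingers have stopped.
- pause(seconds).
- solve_ik(position, orientation): joint angles nearest the present ones, or None.
- get_obs(): the state.
- read_camera(name): name is "scene" or "top" or "wrist"; returns the picture (420x560x3 uint8, blue, green, red); there is no depth.
- camera_info(name): a dict with "K" (3x3 intrinsics, pixels), "k1" (the pictures are not rectified: a ray, as slopes to the right and down, at radius r is drawn at 1 + k1 r^2 times it, then the intrinsics apply), "position" and "rotation" of the camera in the world. Camera axes: x right, y down, z forward; pixel columns grow to the right and rows downward; lengths in mm; the calibration is good to about 2 mm. A picture is of the moment at which its call begins: read the wrist's pose just before it. camera_info takes no time and is no camera call; for the wrist camera it gives the pose at the moment of the call.
A pose or a line that the arm cannot do raises Unreachable and nothing moves.
- close_job(): hands the job in; it is judged then, once.
The state is a dict: "t": time; "joints": joint angles; "joint_velocities": joint speeds; "joint_torque": joint torques, N m; "eef_pos": TCP position; "tcp_rot": TCP orientation; "wrist_force": force on the tool from outside, world axes, zero at the start; "wrist_torque": the same for the moment, N m; "opening": opening from 0.0 (shut) to 1.0 (fully open); "gripper_force": force on a finger pad.
Only numpy, scipy, OpenCV 4.12 (cv2) and the standard library are available. Lean on these libraries where they do the work, as an engineer would, in place of code of your own. Each camera call takes 0.05 s, during which the arm holds its last target. There are 200 camera calls.

## Working session

There is one attempt and no reset: what is moved stays moved. The work goes in short steps, each a Python script; the robot and the scene stay as the last script left them, time stands still between calls to the robot, and variables do not carry over. Pictures are saved under pics/ and viewed, at most 10 in all, crops included, and the job is handed in when it is done.

```bash
ls; mkdir -p pics; python3 - <<'E'
from plant import *
import cv2
for n in ("top","scene"):
    cv2.imwrite(f"pics/{n}0.png",read_camera(n)); print(n,camera_info(n))
print(get_obs())
E
```

```text
pics
top {'K': array([[416.61633153,   0.        , 283.45792664],
       [  0.        , 416.61633153, 207.02293916],
       [  0.        ,   0.        ,   1.        ]]), 'k1': -0.08526155486480783, 'position': array([ 318.57984424,  -13.79496665, 1168.50141985]), 'rotation': array([[-4.69694401e-03, -9.88130422e-01,  1.53545458e-01],
       [-9.99988849e-01,  4.56594295e-03, -1.20579598e-03],
       [ 4.90403890e-04, -1.53549409e-01, -9.88140850e-01]])}
scene {'K': array([[518.84059937,   0.        , 285.99034702],
       [  0.        , 518.84059937, 206.56553475],
       [  0.        ,   0.        ,   1.        ]]), 'k1': -0.05103690645286748, 'position': array([1408.47698284,  616.56547689, 1017.76487288]), 'rotation': array([[-0.56433401,  0.5283847 , -0.6343002 ],
       [ 0.82549021,  0.35219537, -0.44104914],
       [-0.00964603, -0.77250763, -0.63493222]])}
{'t': 0.1, 'joints': array([ 1.3528182 ,  0.68989752, -0.19454199,  1.5662559 ,  0.15732583,
        0.90249416, -0.21511542]), 'joint_velocities': array([ 0.00124565, -0.00257117,  0.00177865, -0.00305242, -0.00099689,
        0.00054679, -0.00079485]), 'joint_torque': array([-3.35839046e-03, -5.40596652e+01, -1.27133902e+00, -1.58984756e+01,
        9.44217900e-03,  4.34657384e-03,  1.10568126e-05]), 'eef_pos': array([ 155.52869197, -604.76191122,  247.56216766]), 'tcp_rot': array([[ 9.68447073e-01,  2.49218736e-01, -5.35995008e-04],
       [ 2.49219280e-01, -9.68445808e-01,  1.57077526e-03],
       [-1.27615493e-04, -1.65479300e-03, -9.99998623e-01]]), 'wrist_force': array([-0.11944898,  0.11589586, -0.74614692]), 'wrist_torque': array([ 0.02173905,  0.00706555, -0.02939624]), 'gripper_force': 0.0, 'opening': 1.0005454123042004}
```

View pics/top0.png

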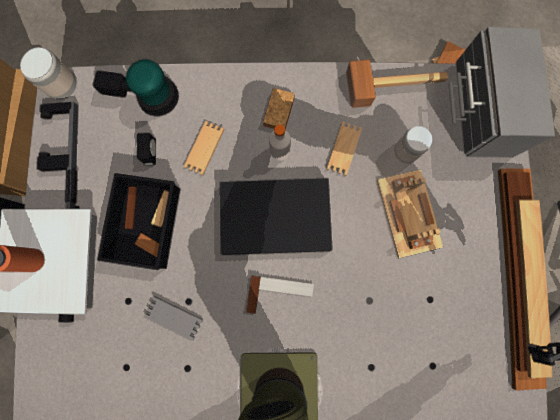

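View pics/scene0.png

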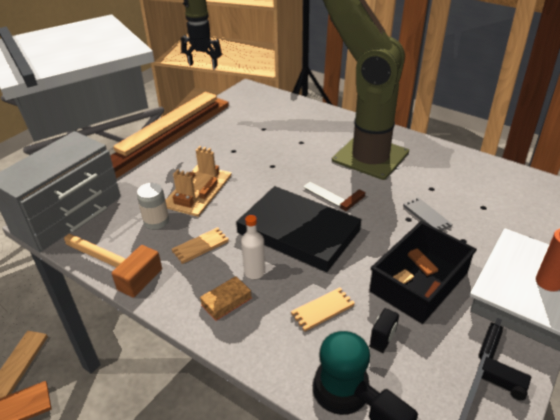

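The top view shows two pale wood finger-jointed sides at px (203,147) and (345,148). The look-alike at (172,317) is grey, so it isn't meant. The plate is at (275,216), the box at (410,215) and the bin at (140,222). The glue bottle stands between the two sides at (280,140), with the sanding block at (280,105), the tin at (415,145) and the tape at (146,148). I'll confirm with one enlarged crop and take coarse poses by ray casting.

```bash
cat > h.py <<'E'
from plant import *
import numpy as np, cv2
def cast(ci,px,z):
    u=cv2.undistortPoints(np.float64(px).reshape(-1,1,2),ci["K"],np.array([ci["k1"],0,0,0])).reshape(-1,2)
    d=np.c_[u,np.ones(len(u))]@ci["rotation"].T
    return ci["position"]+d*((z-ci["position"][2])/d[:,2])[:,None]
def rect(pts):
    """centre, (long,short), direction of the long axis of points in the plane"""
    (c,s,a)=cv2.minAreaRect(np.float32(pts[:,:2])); a=np.radians(a)
    if s[0]<s[1]: s=s[::-1]; a+=np.pi/2
    a=(a+np.pi/2)%np.pi-np.pi/2
    return np.array(c),s,a
def blobs(mask,amin):
    cs,_=cv2.findContours(mask,cv2.RETR_EXTERNAL,cv2.CHAIN_APPROX_NONE)
    return [c.reshape(-1,2) for c in cs if cv2.contourArea(c)>amin]
def wood(im):
    h=cv2.cvtColor(im,cv2.COLOR_BGR2HSV)
    return cv2.morphologyEx(cv2.inRange(h,(8,70,90),(28,255,255)),cv2.MORPH_OPEN,np.ones((2,2)))
def R(a):
    "tool down, closing line (tool y) at angle a+90deg, tool x along a"
    c,s=np.cos(a),np.sin(a)
    return np.array([[c,s,0],[s,-c,0],[0,0,-1.]])
E
python3 - <<'E'
from h import *
im=cv2.imread("pics/top0.png"); ci=camera_info("top")
for b in blobs(wood(im),250):
    m=b.mean(0)
    if 170<m[0]<450 and 100<m[1]<270: print("wood",m,*rect(cast(ci,b,12)))
g=cv2.cvtColor(im,cv2.COLOR_BGR2HSV)[:,:,2]
for b in blobs(cv2.inRange(g,0,48),2000):
    m=b.mean(0)
    if m[1]<280: print("dark",m,"z50",*rect(cast(ci,b,50)),"z90",*rect(cast(ci,b,90)))
a=cv2.resize(im[70:280,90:300],(0,0),fx=1.9,fy=1.9,interpolation=2);b=cv2.resize(im[70:280,255:465],(0,0),fx=1.9,fy=1.9,interpolation=2)
cv2.imwrite("pics/crop.png",np.hstack([a,b]))
ci=camera_info("wrist"); o=get_obs(); print(ci, o["tcp_rot"].T@(ci["position"]-o["eef_pos"]), o["tcp_rot"].T@ci["rotation"])
E
```

```text
wood [410.77593361 214.12033195] [ 478.49768066 -376.34768677] (230.76478576660156, 136.31509399414062) 0.22696647245291723
wood [344.92215569 149.08982036] [ 667.49151611 -193.92939758] (152.42282104492188, 62.464141845703125) -0.3357449849423988
wood [204.48125 148.70625] [671.15740967 211.69297791] (152.5303955078125, 64.3124771118164) -0.4070529873420332
wood [279.55645161 111.47580645] [779.48260498  -3.3248291 ] (136.86361694335938, 69.03092956542969) -0.26769642540091176
dark [274.49438202 216.30617978] z50 [468.21121216   9.13323975] (296.7210998535156, 200.1083221435547) -1.5449720323726157 z90 [462.8600769    8.31324768] (286.10968017578125, 192.95201110839844) -1.5449718971339665
dark [138.46644295 221.84563758] z50 [457.2663269 380.2605896] (244.42356872558594, 193.17568969726562) -0.14313771805681608 z90 [452.30664062 366.16827393] (235.68251037597656, 186.26730346679688) -0.14313771805681608
{'K': array([[321.52843516,   0.        , 279.83384483],
       [  0.        , 321.52843516, 208.30048671],
       [  0.        ,   0.        ,   1.        ]]), 'k1': -0.03314952518629517, 'position': array([ 235.79334143, -584.41785681,  373.41539521]), 'rotation': array([[ 0.24965739, -0.91687862, -0.31145591],
       [-0.96833269, -0.23696422, -0.0786114 ],
       [-0.0017268 ,  0.32121885, -0.94700341]])} [ 8.27861346e+01  9.30792643e-02 -1.25864120e+02] [[ 4.53012762e-04 -9.47045463e-01 -3.21099183e-01]
 [ 9.99999895e-01  4.52126277e-04  7.73236948e-05]
 [ 7.19483236e-05 -3.21099184e-01  9.47045569e-01]]
```

View pics/crop.png

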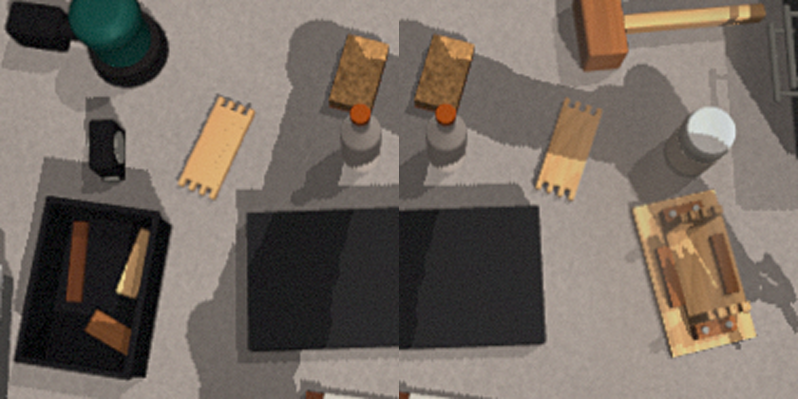

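The crop confirms it. Both candidates are pale wood with four fingers at each end, and they measure 152x62 mm, which fits. They sit at (669,-194) and (671,212). I'll look at the box from the wrist on the way, then pick the right-hand side.

```bash
python3 - <<'E'
from h import *
ci=camera_info("top")
for n,p in dict(glue=(279,155),tin=(412,162),tape=(146,162)).items(): print(n,cast(ci,[p],0)[0])
movep([478,-376,272],R(0.227)); pause(.2)
ci=camera_info("wrist"); im=read_camera("wrist"); cv2.imwrite("pics/wbox.png",im); np.save("wbox.npy",ci,allow_pickle=True)
o=get_obs(); print(o["t"],o["eef_pos"])
for a in(-.336,): print([None if q is None else q.round(2) for q in (solve_ik(np.array([669,-194,13.]),R(a)),solve_ik(np.array([671,212,13.]),R(-.407)),solve_ik(np.array([455,377,85.]),R(-.14)),solve_ik(np.array([468,9,63.]),R(.026)),solve_ik(np.array([468,9,63.]),R(-1.545)))])
cv2.imwrite("pics/wboxb.png",cv2.resize(im[40:400,110:450],(0,0),fx=1.6,fy=1.6,interpolation=2))
E
```

```text
glue [652.8085778   -3.01633684   0.        ]
tin [ 631.22900158 -390.52283412    0.        ]
tape [634.93569026 385.19004067   0.        ]
1.8167 [ 477.25722957 -376.94542753  271.93007877]
[array([ 0.22,  1.08, -0.  ,  1.45,  0.  ,  0.61, -1.69]), array([-0.41,  1.09,  0.08,  1.43, -0.12,  0.63, -2.26]), array([-0.83,  0.88,  0.1 ,  1.8 , -0.17,  0.47, -2.33]), array([-0.11,  0.84, -0.01,  2.17,  0.07,  0.13, -1.73]), array([-0.25,  0.86,  0.22,  2.17, -0.96,  0.2 , -2.27])]
```

View pics/wboxb.png

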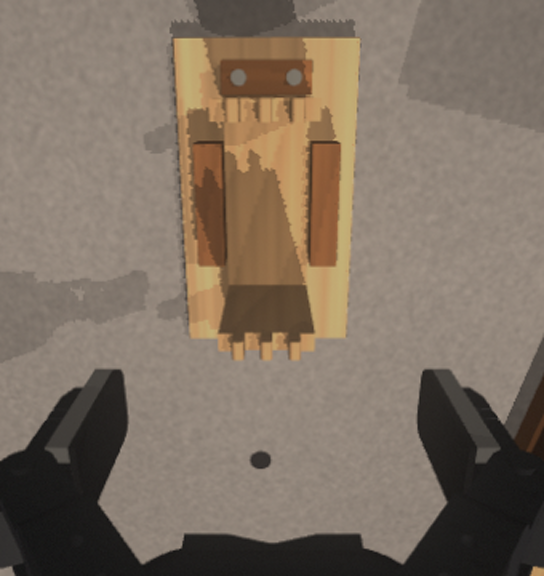

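The wrist view shows the box end boards, with three tines each near full-image px (276,107) and (276,258). I'll enlarge both ends to read the tine tops.

```bash
python3 - <<'E'
from h import *
im=cv2.imread("pics/wbox.png"); f=8
a=cv2.resize(im[90:125,230:325],(0,0),fx=f,fy=f,interpolation=cv2.INTER_CUBIC);b=cv2.resize(im[237:272,230:325],(0,0),fx=f,fy=f,interpolation=cv2.INTER_CUBIC)
v=np.vstack([a,b])
for i in range(0,95,10): cv2.putText(v,str(230+i),(i*f,10),0,.4,(255,0,0),1); cv2.line(v,(i*f,0),(i*f,v.shape[0]),(255,0,0),1)
for k,r0 in enumerate((90,237)):
    for j in range(0,35,5): cv2.putText(v,str(r0+j),(0,(k*35+j)*f+4),0,.4,(0,0,255),1); cv2.line(v,(24,(k*35+j)*f),(34,(k*35+j)*f),(0,0,255),1)
cv2.imwrite("pics/tines.png",v)
# predicted pixels of tine top corners for the coarse pose
ci=np.load("wbox.npy",allow_pickle=True).item()
def proj(P):
    rv=cv2.Rodrigues(ci["rotation"].T)[0]; return cv2.projectPoints(np.float64(P),rv,-ci["rotation"].T@ci["position"],ci["K"],np.array([ci["k1"],0,0,0]))[0].reshape(-1,2)
B=R(.227)*[1,-1,-1]
for x in(-75,-63,63,75): print(x,proj([np.array([478,-376,0])+B@[x,y,122] for y in(-17.1,0,17.1)]).round(1).tolist())
E
```

```text
-75 [[296.4, 269.7], [278.8, 269.8], [261.2, 269.8]]
-63 [[296.6, 258.7], [278.8, 258.7], [260.9, 258.7]]
63 [[298.9, 122.9], [278.3, 123.0], [257.8, 123.0]]
75 [[299.1, 107.9], [278.3, 107.9], [257.5, 108.0]]
```

View pics/tines.png

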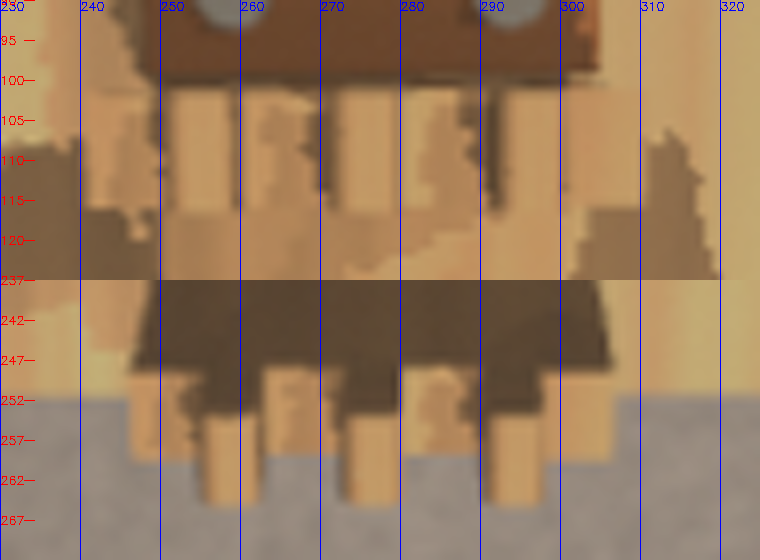

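Tine tops, in picture coordinates:
- **Upper end:** rows 101–116.3, column centres about 254.8, 275.8 and 296.3.
- **Lower end:** rows 253.7–265.2, column centres about 258.4, 276.4 and 294.2.

The spacings match 17.1 mm. Next I'll compute the box seat, then pick the first side and lay it on the plate.

```bash
cat >> h.py <<'E'
def measure(z,near,fn=None):
    "wood side in the wrist view, its top at height z: centre, size, angle"
    pause(.15); ci=camera_info("wrist"); im=read_camera("wrist")
    if fn: cv2.imwrite(fn,im)
    best=min((rect(cast(ci,b,z)) for b in blobs(wood(im),1500)),key=lambda r:abs(r[1][0]-150)+abs(r[1][1]-60)+.3*np.hypot(*(r[0]-near)))
    return best
def up(z,speed=300): line_to([*get_obs()["eef_pos"][:2],z],speed=speed)
E
python3 - <<'E'
from h import *
ci=np.load("wbox.npy",allow_pickle=True).item()
P=[]
for rows,cols in (((101,116.3),(254.8,275.8,296.3)),((253.7,265.2),(258.4,276.4,294.2))):
    e=[cast(ci,[(c-.5,r-.5) for c in cols],122) for r in rows]
    print("thickness",np.linalg.norm(e[0]-e[1],axis=1).round(1)); P.append((e[0]+e[1])/2)
P=np.array(P); d=P[0]-P[1]; ang=np.arctan2(*d.mean(0)[1::-1]); c=P.mean((0,1))
print("span",np.linalg.norm(d,axis=1),"pitch",np.diff(P,axis=1).round(2).tolist(),"angles",np.arctan2(d[:,1],d[:,0]),"seat",c,ang)
np.save("seat.npy",[c[0],c[1],ang])
movep([669,-194,162],R(-.336))
c,s,a=measure(12,[669,-194],"pics/s2.png"); print(c,s,a,get_obs()["eef_pos"])
assert abs(s[0]-151)<4 and abs(s[1]-61)<4 and np.hypot(*(c-[669,-194]))<15
movep([*c,60],R(a)); line_to([*c,13],speed=80,max_force=8)
move_gripper(0.0,30); o=get_obs(); print("grip",o["opening"],o["gripper_force"],o["eef_pos"],o["wrist_force"])
up(130); o=get_obs(); print(o["opening"],o["wrist_force"],o["t"])
movep([478,9,110],R(.026)); line_to([478,9,63.5],speed=80,max_force=5)
print(get_obs()["eef_pos"]); move_gripper(1.0); up(212)
c,s,a=measure(62,[478,9],"pics/p1.png"); print(c,s,a,get_obs()["t"],get_obs()["eef_pos"])
E
```

```text
thickness [12.1 12.1 12.1]
thickness [12.3 12.3 12.3]
span [138.13905586 138.11656553 138.12752521] pitch [[[3.84, -16.82, 0.0], [3.77, -16.42, 0.0]], [[3.86, -16.81, 0.0], [3.8, -16.62, 0.0]]] angles [0.22489374 0.22480874 0.22631408] seat [ 482.98976365 -372.07446628  122.        ] 0.22533885612804366
[ 672.40515137 -191.40155029] (150.71734619140625, 61.07989501953125) -0.33434283062847214 [ 668.48896707 -196.21026454  162.85902696]
grip 0.6916376261142356 33.61877918243408 [ 672.96871007 -191.57224005   13.86432246] [0.33593437 0.84491061 4.2448394 ]
0.6934341448917559 [ 0.31856502  0.11128687 -1.32782628] 5.25
[478.01073028   8.56718196  63.43838988]
[477.96566772  -2.85111237] (151.43714904785156, 83.26420593261719) 0.026213084732513492 8.1417 [476.34496471   8.74193777 210.71906936]
```

```bash
python3 - <<'E'
from h import *
im=cv2.imread("pics/p1.png"); v=im.copy(); v[wood(im)>0]=(0,0,255)
cv2.imwrite("pics/p1v.png",np.hstack([im[40:400,120:440],v[40:400,120:440]]))
E
```

```text
(no output)
```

View pics/p1v.png

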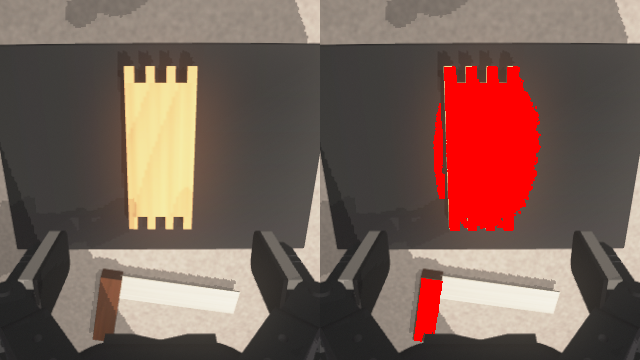

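The board lies square on the plate, with its reflected glow caught in the mask. I'll raise the value threshold, re-measure, then press all four corners.

```bash
sed -i 's/^def wood(im):/def wood(im,v=90):/; s/(8,70,90)/(8,70,v)/; s/def measure(z,near,fn=None)/def measure(z,near,fn=None,v=90)/; s/blobs(wood(im),1500)/blobs(wood(im,v),1500)/' h.py
cat >> h.py <<'E'
def press(c,a,tag,corners=((1,1),(1,-1),(-1,-1),(-1,1)),z0=79):
    A=np.array([[np.cos(a),-np.sin(a)],[np.sin(a),np.cos(a)]]); out=[]
    for sx,sy in corners:
        p=c+A@[sx*54.,sy*21.]
        if not out: movep([*p,z0+12],R(a))
        else: line_to([*p,z0+12],speed=150)
        line_to([*p,z0+3],speed=80); pause(.1); f0=get_obs()["wrist_force"][2]
        line_to([*p,z0-8],speed=15,max_force=1.2); o=get_obs(); z1=o["eef_pos"][2]; f1=o["wrist_force"][2]-f0
        line_to([*p,z0-8],speed=15,max_force=3); o=get_obs()
        cv2.imwrite(f"pics/{tag}_{sx}_{sy}.png",read_camera("scene"))
        out.append((sx,sy,round(z1,2),round(f1,2),round(o["eef_pos"][2],2),round(o["wrist_force"][2]-f0,2))); print(out[-1])
        line_to([*p,z0+6],speed=100)
    return out
E
python3 - <<'E'
from h import *
c,s,a=measure(62,[478,9],v=160); print(c,s,a); assert abs(s[0]-151)<3 and abs(s[1]-61)<3
np.save("p1.npy",[*c,a])
move_gripper(0.0); cv2.imwrite("pics/A_0.png",read_camera("scene"))
press(c,a,"A"); print(get_obs()["t"])
E
```

```text
[477.52850342   7.41186905] (150.02687072753906, 60.85858917236328) 0.02622633812012576
(1, 1, np.float64(79.11), np.float64(5.87), np.float64(79.12), np.float64(5.19))
(1, -1, np.float64(79.1), np.float64(6.42), np.float64(79.11), np.float64(5.11))Traceback (most recent call last):
  File "<stdin>", line 5, in <module>
  File "h.py", line 37, in press
    line_to([*p,z0-8],speed=15,max_force=1.2); o=get_obs(); z1=o["eef_pos"][2]; f1=o["wrist_force"][2]-f0
    ~~~~~~~^^^^^^^^^^^^^^^^^^^^^^^^^^^^^^^^^^
plant.Unreachable: the arm cannot follow that straight line within its joint ranges
```

```bash
sed -i 's/sx\*54\./(54. if sx>0 else -46.)/; s/z0-8/z0-5/g' h.py
python3 - <<'E'
from h import *
x,y,a=np.load("p1.npy"); c=np.array([x,y])
for z in(74,):
  A=np.array([[np.cos(a),-np.sin(a)],[np.sin(a),np.cos(a)]])
  for sy in(-1,1): print(solve_ik(np.array([*(c+A@[-46,sy*21]),z]),R(a)))
print(get_obs()["t"])
press(c,a,"A",((-1,-1),(-1,1))); print(get_obs()["t"])
E
```

```text
[-0.0686227   0.81150963 -0.00631151  2.26836052  0.07406897  0.06190174
 -1.69146521]
[-0.16832299  0.81160065 -0.0024999   2.26988695  0.03017877  0.06013393
 -1.74473801]
13.95
(-1, -1, np.float64(79.07), np.float64(8.14), np.float64(79.06), np.float64(9.08))
(-1, 1, np.float64(79.06), np.float64(7.41), np.float64(79.07), np.float64(8.89))
17.0667
```

All four corners stop at 79.1 mm with no travel, so this side looks flat. As a cross-check at no robot time, I'll see whether the board's outline moved in the scene pictures while it was pressed.

```bash
python3 - <<'E'
from h import *
ci=camera_info("scene")
def proj(P): return cv2.projectPoints(np.float64(P),cv2.Rodrigues(ci["rotation"].T)[0],-ci["rotation"].T@ci["position"],ci["K"],np.array([ci["k1"],0,0,0]))[0].reshape(-1,2)
x,y,a=np.load("p1.npy"); A=np.array([[np.cos(a),-np.sin(a)],[np.sin(a),np.cos(a)]])
r=cv2.imread("pics/A_0.png",0).astype(np.float32)
for n in("1_1","1_-1","-1_-1","-1_1"):
    g=cv2.imread(f"pics/A_{n}.png",0).astype(np.float32); o=[]
    for sx in(1,-1):
        for sy in(1,-1):
            u,v=proj([[*(np.array([x,y])+A@[sx*68,sy*26]),62]])[0].round().astype(int)
            t=r[v-7:v+8,u-7:u+8]; m=cv2.matchTemplate(g[v-11:v+12,u-11:u+12],t,cv2.TM_CCOEFF_NORMED); _,q,_,l=cv2.minMaxLoc(m)
            o.append((sx,sy,l[0]-4,l[1]-4,round(q,2)))
    print(n,o)
E
```

```text
1_1 [(1, 1, -2, 4, 0.85), (1, -1, 0, 0, 1.0), (-1, 1, 0, 0, 0.63), (-1, -1, 4, 2, 0.43)]
1_-1 [(1, 1, 0, 0, 0.99), (1, -1, 4, 3, 0.82), (-1, 1, 0, 0, 1.0), (-1, -1, 4, 2, 0.85)]
-1_-1 [(1, 1, 0, 1, 0.98), (1, -1, -1, 1, 0.94), (-1, 1, 0, 0, 0.99), (-1, -1, 4, 2, 0.87)]
-1_1 [(1, 1, -1, 1, 0.95), (1, -1, 0, 0, 1.0), (-1, 1, -3, 4, 0.63), (-1, -1, -1, 0, 0.72)]
```

No corner moves away from the pressed spot, so this side is flat and goes on the box. The sequence is: regrip to centre it in the hand, open, measure with the wrist camera (the same kind of view as the box), grip, and lower it using pose feedback.

```bash
cat >> h.py <<'E'
def ang(o): return np.arctan2(o["tcp_rot"][1,0],o["tcp_rot"][0,0])
def exact(p,a,n=2):
    "line to p, then correct the command by the measured error"
    p=np.array(p,float); cmd=p.copy(); ca=a
    line_to(cmd,R(ca),speed=150)
    for _ in range(n):
        pause(.25); o=get_obs(); cmd+=p-o["eef_pos"]; ca+=a-ang(o); line_to(cmd,R(ca),speed=30)
    pause(.25); o=get_obs(); print("err",(o["eef_pos"]-p).round(2),round(ang(o)-a,4)); return cmd,ca
E
python3 - <<'E'
from h import *
x,y,a=np.load("p1.npy"); sx,sy,sa=np.load("seat.npy")
up(120); move_gripper(1.0)
line_to([x,y,63.5],R(a),speed=150); move_gripper(0.0,30); o=get_obs(); print("regrip",o["opening"],o["eef_pos"],ang(o))
move_gripper(1.0); up(212); c,s,am=measure(62,[x,y],"pics/p1b.png",v=160); print(c,s,am); assert abs(s[0]-150.3)<2
line_to([x,y,63.5],speed=200); move_gripper(0.0,40); pause(.1); g=get_obs(); ga=ang(g); print("grip",g["opening"],g["eef_pos"],ga,g["t"])
d=g["eef_pos"][:2]-c; ta=sa+ga-am; th=sa-am
d=np.array([[np.cos(th),-np.sin(th)],[np.sin(th),np.cos(th)]])@d
t=np.array([sx+d[0],sy+d[1],g["eef_pos"][2]+60]); print("target",t,ta,d)
np.save("target.npy",[*t,ta])
up(200); movep(t+[0,0,60],R(ta)); exact(t+[0,0,16],ta)
o=get_obs(); print(o["t"],o["wrist_force"],o["opening"])
cv2.imwrite("pics/over.png",read_camera("wrist"))
E
```

```text
regrip 0.6902734588595443 [477.13918839   7.79788736  64.38113358] 0.026811225991668075
[477.92138672   6.6607914 ] (150.544677734375, 60.8847770690918) 0.026984671159931306
grip 0.6852711604175947 [478.21979801   7.43791023  64.80809081] 0.026159881063592703 21.725
target [ 483.12918779 -371.25378126  124.80809081] 0.22451406603170504 [0.13942414 0.82068501]
err [-0.01  0.03 -0.02] 0.0001
25.4417 [-0.41198304  0.62625853 -0.24740995] 0.6874512711875175
```

```bash
python3 - <<'E'
from h import *
*t,ta=np.load("target.npy"); t=np.array(t)
o=get_obs(); 
cmd=t+(t+[0,0,16]-o["eef_pos"])*0
# commanded offset: keep the steady error correction of exact()
cmd,ca=exact(t+[0,0,10],ta,1)
hit=line_to(cmd-[0,0,11.],speed=20,max_force=5); o=get_obs()
print(hit,(o["eef_pos"]-t).round(2),o["wrist_force"],o["t"])
E
```

```text
err [ 0.13 -0.05  0.13] -0.0001
True [ 0.14 -0.09  0.08] [-0.46395495  0.31452562  5.33163085] 27.0
```

It stopped 0.1 mm from the seated height. I'll release, rise and check.

```bash
python3 - <<'E'
from h import *
*t,ta=np.load("target.npy"); seat=np.load("seat.npy")
move_gripper(1.0); up(272); pause(.15)
ci=camera_info("wrist"); im=read_camera("wrist"); cv2.imwrite("pics/home.png",im); np.save("home.npy",ci,allow_pickle=True)
print(get_obs()["t"])
cv2.imwrite("pics/homev.png",cv2.resize(im[80:290,200:360],(0,0),fx=2.8,fy=2.8,interpolation=2))
E
```

```text
28.2333
```

View pics/homev.png

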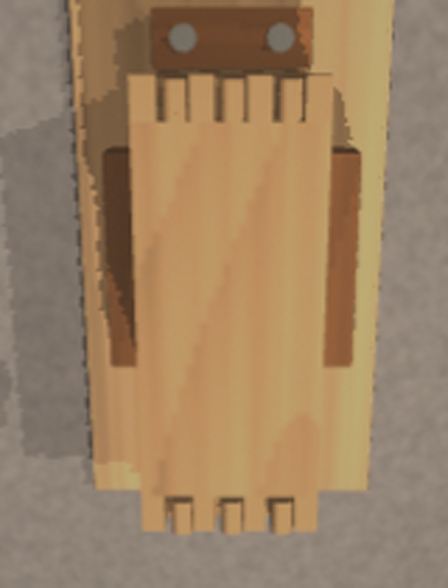

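The side is home: all six tines stand in its notches, flush with its top, and it is square in the box. Now the second side, measured on the same lines and laid on the plate.

```bash
python3 - <<'E'
from h import *
movep([478,9,250],R(0)); movep([671,212,162],R(-.407))
c,s,a=measure(12,[671,212],"pics/s1.png",v=110); print(c,s,a)
assert abs(s[0]-151)<4 and abs(s[1]-61)<4 and np.hypot(*(c-[671,212]))<15
movep([*c,60],R(a)); line_to([*c,13],speed=80,max_force=8)
move_gripper(0.0,30); o=get_obs(); print("grip",o["opening"],o["gripper_force"],o["eef_pos"])
up(130); print(get_obs()["opening"],get_obs()["t"])
movep([478,9,110],R(.026)); line_to([478,9,64],speed=80,max_force=5)
print(get_obs()["eef_pos"]); move_gripper(1.0); up(212)
c,s,a=measure(62,[478,9],"pics/p2.png",v=160); print(c,s,a,get_obs()["t"])
assert abs(s[0]-151)<3 and abs(s[1]-61)<3
np.save("p2.npy",[*c,a])
move_gripper(0.0); cv2.imwrite("pics/B_0.png",read_camera("scene"))
press(c,a,"B"); print(get_obs()["t"])
E
```

```text
[675.88745117 215.17396545] (150.50547790527344, 61.22142791748047) -0.408706677220918
grip 0.6959947267658488 32.68720539370406 [676.40355121 215.33457759  13.90780218]
0.6912928552330799 33.1083
[478.02578878   9.57290825  63.60145566]
[478.18676758   8.54796791] (150.43202209472656, 61.13194274902344) 0.02878755215532003 36.025
(1, 1, np.float64(79.58), np.float64(3.34), np.float64(79.48), np.float64(5.46))
(1, -1, np.float64(79.45), np.float64(4.02), np.float64(79.4), np.float64(8.09))
(-1, -1, np.float64(79.7), np.float64(5.54), np.float64(79.64), np.float64(9.26))
(-1, 1, np.float64(79.22), np.float64(4.45), np.float64(79.19), np.float64(6.9))
43.9167
```

Side B's stops (79.2–79.6) don't separate it from A by height alone, since a warped top would end at the same height. I'll compare the scene pictures before and during each press for both sides.

```bash
python3 - <<'E'
from h import *
ci=camera_info("scene")
def proj(P): return cv2.projectPoints(np.float64(P),cv2.Rodrigues(ci["rotation"].T)[0],-ci["rotation"].T@ci["position"],ci["K"],np.array([ci["k1"],0,0,0]))[0].reshape(-1,2)
rows=[]
for S,f in(("A","p1"),("B","p2")):
    x,y,a=np.load(f+".npy"); u,v=proj([[x,y,62]])[0].astype(int)
    sl=np.s_[v-42:v+38,u-55:u+50]
    ims=[cv2.imread(f"pics/{S}_{n}.png")[sl] for n in("0","1_1","1_-1","-1_-1","-1_1")]
    rows.append(np.hstack([cv2.resize(i,(0,0),fx=1.5,fy=1.5,interpolation=2) for i in ims]))
    d=[cv2.convertScaleAbs(cv2.absdiff(i,ims[0]),alpha=2) for i in ims]
    rows.append(np.hstack([cv2.resize(i,(0,0),fx=1.5,fy=1.5,interpolation=2) for i in d]))
cv2.imwrite("pics/cmp.png",np.vstack(rows))
E
```

```text
(no output)
```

View pics/cmp.png

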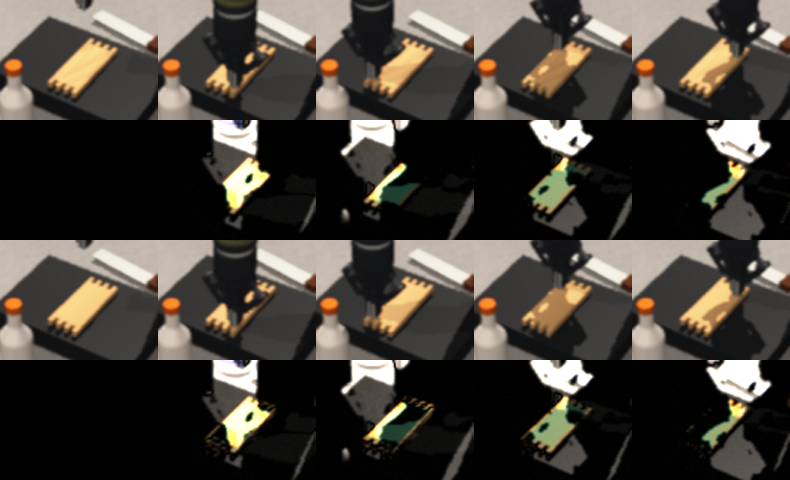

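In A's difference pictures no edge moves. In B's, the edges at both ends shift with each press. I'll quantify that with optical flow on the unoccluded corners.

```bash
python3 - <<'E'
from h import *
ci=camera_info("scene")
def proj(P): return cv2.projectPoints(np.float64(P),cv2.Rodrigues(ci["rotation"].T)[0],-ci["rotation"].T@ci["position"],ci["K"],np.array([ci["k1"],0,0,0]))[0].reshape(-1,2)
C=[(sx,sy) for sx in(1,-1) for sy in(1,-1)]
for S,f in(("A","p1"),("B","p2")):
    x,y,a=np.load(f+".npy"); A=np.array([[np.cos(a),-np.sin(a)],[np.sin(a),np.cos(a)]])
    p=proj([[*(np.array([x,y])+A@[70*i,26*j]),62] for i,j in C]).astype(np.float32).reshape(-1,1,2)
    r=cv2.imread(f"pics/{S}_0.png",0)
    for n in("1_1","1_-1","-1_-1","-1_1"):
        g=cv2.imread(f"pics/{S}_{n}.png",0)
        q,st,e=cv2.calcOpticalFlowPyrLK(r,g,p,None,winSize=(13,13),maxLevel=1)
        print(S,n,[(c,*(q-p)[k,0].round(1).tolist(),round(float(e[k,0]))) for k,c in enumerate(C) if e[k,0]<14])
E
```

```text
A 1_1 [((1, -1), -0.0, 0.0, 0)]
A 1_-1 [((1, 1), -0.0, -0.10000000149011612, 3), ((-1, 1), -0.0, -0.0, 0)]
A -1_-1 [((-1, 1), -0.30000001192092896, 0.10000000149011612, 9)]
A -1_1 [((1, -1), -0.0, 0.0, 1)]
B 1_1 [((1, -1), 0.0, 0.5, 3)]
B 1_-1 [((1, 1), -0.30000001192092896, 0.0, 5), ((-1, 1), -0.5, -0.6000000238418579, 8)]
B -1_-1 [((1, -1), 0.5, 0.0, 12), ((-1, 1), -0.5, 0.0, 9)]
B -1_1 [((1, -1), 0.10000000149011612, 0.0, 1)]
```

Pressing B's (1,-1) corner lifts the diagonally opposite corner by 0.6 px (about 1.5 mm), while A stays still to 0.1 px. B is the twisted side and goes in the bin. I'll check the bin rim from the top picture first.

```bash
python3 - <<'E'
from h import *
im=cv2.imread("pics/top0.png")
v=cv2.resize(cv2.convertScaleAbs(im[165:280,90:190],alpha=2.2,beta=10),(0,0),fx=5,fy=5,interpolation=2)
for i in range(0,100,10): cv2.putText(v,str(90+i),(i*5,10),0,.35,(0,255,255),1); cv2.line(v,(i*5,12),(i*5,20),(0,255,255),1)
for j in range(0,115,10): cv2.putText(v,str(165+j),(0,j*5+4),0,.35,(0,255,255),1); cv2.line(v,(22,j*5),(30,j*5),(0,255,255),1)
cv2.imwrite("pics/bin.png",v)
E
```

```text
(no output)
```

View pics/bin.png

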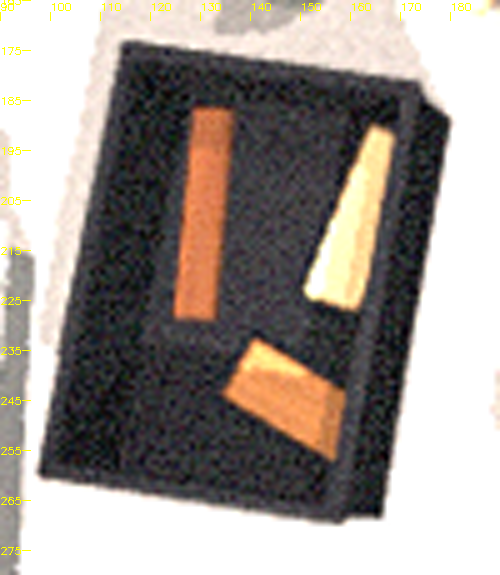

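The bin rim corners read (114,173.5), (173.5,181.5), (98,260) and (158,269).

```bash
python3 - <<'E'
from h import *
r=cast(camera_info("top"),[(114,173.5),(173.5,181.5),(158,269),(98,260)],90)[:,:2]
b=r.mean(0); ex=(r[0]+r[1]-r[2]-r[3])/2; ey=(r[0]+r[3]-r[1]-r[2])/2
ba=np.arctan2(ex[1],ex[0]); print("bin",b,np.linalg.norm(ex),np.linalg.norm(ey),ba,np.arctan2(ey[1],ey[0])-np.pi/2)
assert abs(np.linalg.norm(ex)-230)<12 and abs(np.linalg.norm(ey)-160)<12
x,y,a=np.load("p2.npy")
up(110); move_gripper(1.0); line_to([x,y,64],R(a),speed=150); move_gripper(0.0,30); o=get_obs(); print("grip",o["opening"],o["gripper_force"])
up(200); print(get_obs()["opening"]); movep([*b,180],R(ba)); line_to([*b,90],speed=150,max_force=10); pause(.1)
print(get_obs()["eef_pos"],get_obs()["opening"]); move_gripper(1.0); up(230); pause(.2)
cv2.imwrite("pics/binw.png",read_camera("wrist")); cv2.imwrite("pics/topend.png",read_camera("top")); o=get_obs(); print(o["t"],o["opening"],o["gripper_force"])
t=cv2.imread("pics/topend.png"); w=cv2.imread("pics/binw.png")
cv2.imwrite("pics/end.png",np.hstack([t[60:360,80:480],w[:400,80:480][:300]]))
E
```

```text
bin [452.3878434  374.75507814] 233.2654367936514 163.94008194717492 -0.13487734296830103 -0.14061400369237353
grip 0.6904398316086425 31.520338900518254
0.6901016369077378
[453.23681936 375.19519222  91.19000447] 0.6910001809345754
50.05 0.9976390212300934 0.0
```

View pics/end.png

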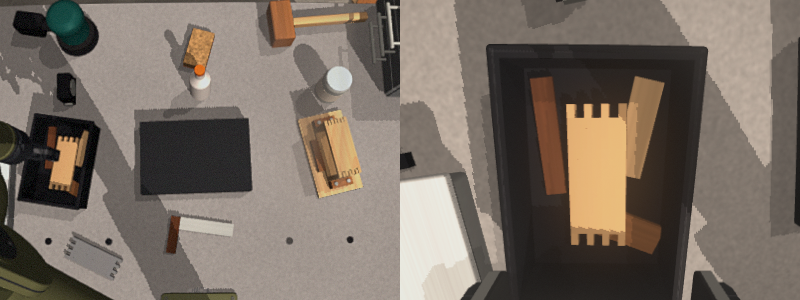

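The right-hand wrist view shows the twisted side lying in the bin, on the offcuts, let go. I'll check the box numerically by repeating the earlier wrist view over it, then hand in.

```bash
python3 - <<'E'
from h import *
*t,ta=np.load("target.npy")
movep([478,9,260],R(0)); movep([t[0],t[1],272],R(ta)); pause(.3)
im=read_camera("wrist"); h=cv2.imread("pics/home.png"); sl=np.s_[80:290,235:325]
s,q=cv2.phaseCorrelate(np.float64(cv2.cvtColor(h[sl],6)),np.float64(cv2.cvtColor(im[sl],6)))
print(np.round(s,2),round(q,2),cv2.absdiff(im[sl],h[sl]).mean(),get_obs()["t"])
if q>.5 and np.hypot(*s)<3: print(close_job())
E
```

```text
[-1.07  2.52] 0.83 5.547442680776014 53.1917
the job is handed in; nothing more can be done
None
```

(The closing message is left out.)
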